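# Lock a carving blank into the tilted stand

## Task

Take the bayonet mount that carries the plain rectangular wooden blank out of the rack and fit it to the tilted carving stand: push it into the socket against the spring and turn it clockwise (seen from outside, looking into the socket) until its lugs lock, then let go so that it stays locked in. Leave the mount with the owl in the rack and do not disturb the other things on the bench.

Things in the scene. Friction and masses are not known exactly. Their poses are not given: they have to be found in the camera images.
- blank_mount: steel bayonet mount with a plain wooden block on it, about 0.2 kg. Round shank 30 mm in diameter, its end tapering to 22 mm over 6 mm; flange 58 mm in diameter, 29 to 35 mm above the shank's end; then the block. Origin at the centre of the shank's free end, z along the shank towards the block. Hangs by the flange in one of the rack's two holes (either), free to turn; half a turn fits as well
- blank_mid (a point): centre of the wooden block to grip, on the mount's axis 50 mm above the shank's end (axes as the mount's): 35 mm along x, 60 mm along y, 30 mm high (35 to 65 mm above the shank's end)
- lugs (a point): centre of the mount's two lugs, on its axis 13 mm above the shank's end (axes as the mount's): they stick out along +x and -x to 42 mm across, 9 mm wide, 6 mm high (10 to 16 mm above the shank's end)
- owl_mount: the same steel mount carrying a carved wooden owl 44 x 54 x 83 mm instead of the block; origin at the shank's free end. It hangs in the rack's other hole and stays there
- rack: wooden block 84 x 225 x 38 mm (x, y, z) fixed on the bench, origin under its centre; two 46 mm through holes at y = +62.5 and -62.5 mm
- stand: fixed steel carving stand: base plate 130 x 130 x 10 mm, origin under its centre; two grey cheeks 64 mm long, 8 mm thick, 94 mm high at y = +42 and -42 mm, the socket tilted between them, its mouth towards the stand's -x
- socket: the stand's bayonet socket, a round steel housing 68 mm in diameter, 52 mm long. Origin at the centre of its mouth, 115 mm above the bench; z out of the mouth along the bore, 35 degrees from vertical; y level. In it a ring, bore 33 mm, with two facing entry slots 13.5 mm wide, clamped anywhere within 30 degrees of slots along x: look, or press lightly and turn until the lugs drop in
- lip_underside (a point): point on the socket's axis 8 mm below the mouth: underside of the ring's lip, axes as the socket's. Under it the lugs turn clockwise only (seen from outside), to an end stop 68 degrees from the slots. From 52 to 68 degrees the spring lifts the lugs 3 mm into locking notches: there the shank's end stays 21 mm below the mouth (under the plain lip 24 mm; flange meets mouth at 29 mm)
- plunger_top (a point): point on the socket's axis 13 mm below the mouth where the shank's end meets the sprung plunger (3 N, then 0.6 N per mm), axes as the socket's; it pushes an unlocked mount back out
- glue_bottle: white glue bottle 49 mm in diameter, 149 mm high, origin under its centre; leave alone.
- sanding_block: cork sanding block 60 x 102 x 28 mm, origin under its centre; leave alone.
- eraser: small eraser 19 x 42 x 12 mm, origin under its centre; leave alone.
- carved_hare: carved wooden hare 36 x 81 x 74 mm, origin under its centre; leave alone.
Things that resemble listed ones, but are neither listed nor needed, are in the scene too. What is shaped like the blank_mount but pink or red is not meant.

How it is judged:
On the way, in this order (a step that is already met when the one before it is completed fails the run):
1. the mount with the blank is lifted clear out of the rack (height (world z) of blank_mount above 0.042 m), for 0.1 s.
2. it is pushed into the socket until its lugs are under the lip (x of blank_mount in the frame of socket between -0.0035 and 0.0035 m and y of blank_mount in the frame of socket between -0.0035 and 0.0035 m and z of blank_mount in the frame of socket below -0.0226 m and angle between the z axis of blank_mount and the z axis of socket, either way round below 0.12 rad), for 0.05 s.
At the end, for the whole second after the job is handed in: The blank's mount stands at rest in the socket, locked: its shank's end 19.0 to 22.4 mm below the mouth, within 3.5 mm of the bore's axis each way and within 0.1 rad of its direction; the owl's mount still hangs in its hole of the rack (x of blank_mount in the frame of socket between -0.0035 and 0.0035 m and y of blank_mount in the frame of socket between -0.0035 and 0.0035 m and z of blank_mount in the frame of socket between -0.0224 and -0.019 m and angle between the z axis of blank_mount and the z axis of socket, either way round below 0.1 rad and linear speed of blank_mount below 0.02 m/s and height (world z) of owl_mount below 0.014 m and horizontal distance between owl_mount and rack below 0.075 m); the robot touches nothing.
It fails at once if the owl's mount is pulled up or shifted by more than 10 mm (distance of owl_mount from where it was at the start of the episode above 0.01 m).
It fails at once if the glue bottle is moved more than 20 mm (distance of glue_bottle from where it was at the start of the episode above 0.02 m).
It fails at once if the sanding block is moved more than 20 mm (distance of sanding_block from where it was at the start of the episode above 0.02 m).
It fails at once if the eraser is moved more than 20 mm (distance of eraser from where it was at the start of the episode above 0.02 m).
It fails at once if the carved hare is moved more than 20 mm (distance of carved_hare from where it was at the start of the episode above 0.02 m).
It also fails if it takes over 64 s, if anything falls off the work surface, if the arm or the gripper's body presses on something with over 40 N, if the wrist force passes 120 N, or if a joint passes its speed limit or range.

## Robot

A 6-joint arm with a two-finger parallel gripper is mounted at the origin on a cart in front of the work surface, level with it; the furniture and walls round the work are solid. World frame = base frame: x ahead of the robot, y to its left, z up, the work surface at z = 0. Lengths are in m, angles in rad, forces in N, time in s.
With the tool pointing down it reaches from about 0.35 to 0.775 m from the base axis. Payload 7.3 kg.
Tool frame: the origin (TCP) lies on the front face of the gripper's body, between the roots of the fingers; the fingertips stand ahead of it and the grasp point (between the pads) lies 47 mm ahead of it (finger_overhang is the z of the fingertips in the tool frame, in m); z points along the fingers, y is the line along which they close (so a half turn about z gives the same grasp; the last joint's range is limited). The gripper opens to 92 mm and grips with 3 to 60 N. Pads are 19 mm wide; open, the fingers measure 130 mm over their backs; the gripper's body (75 mm by 190 mm) begins 47 mm behind the grasp point.
Start: joints at [0.979, 0.342, 1.524, -0, 1.275, -0.146], TCP at [0.226, 0.474, 0.292] pointing down, gripper open.
Joint ranges: [-2.53, 2.53], [-0.77, 2.02], [0.04, 2.7], [-1, 4.14], [0.28, 2.66], [-3.11, 3.11]. Speed limits (rad/s): [2.57, 2.57, 3.14, 3.14, 3.14, 3.14].

## Interface

Orientations are given as [roll, pitch, yaw] about the fixed x, y, z axes, in that order (R = Rz(yaw) Ry(pitch) Rx(roll)).
In Python, from cell import * gives the robot as it stands. The module is installed in compiled form; this text tells all that it offers.
- The arm moves only by the tool arm_command, never from a script. Its argument "series" is a list of rows, each an object of numbers: "x", "y", "z": the shift along the tool's x, y, z in mm; "rx", "ry", "rz": the turn, a rotation vector about the tool's x, y, z in degrees. A call has 1 to 20 rows; each row is the pose to reach, as a shift and turn from the pose commanded when the call began, along the tool's axes at that moment; what a row does not reach only later rows make up. A row lasts 1/10 s, in which the tool goes at most 50 mm and 8.59 degrees, less where a joint would pass 70% of its speed; a pose out of reach is approached as far as the arm can. A call with a gripper value outside its range is refused whole. "hand" is the finger opening in mm, from 0 to 91.8, set as the call begins (left out, the last holds). The fingers move at their own pace and stop on an object; "squeeze" is the grip in N (left out, the last holds). Time passes only in rows, so rows that repeat a pose let the fingers close. It gives the time, the measured TCP pose, the force, the opening and the grip force at its end, in the units of the state.
- observe(): the state, without advancing time (a new reading comes with each control period).
- read_camera(name): name is "side" or "top" or "wrist"; returns a dict with "pixels" (480x640x3 uint8, blue, green, red), "K" (3x3 intrinsics, pixels), "rvec" (rotation vector, rad) and "tvec" (3), from world to camera coordinates, as OpenCV has them. Camera axes: x right, y down, z forward; pixel columns grow to the right and rows downward; lengths in m; the calibration is good to about 2 mm. A picture is of the moment at which its call begins. There is no depth.
- hand_in(): hands the job in; it is judged then, once.
Trained networks look in a picture, given as the dict that the camera call returned (one of the last four; its "shot" number tells which), for a name from the list of things; names that differ only in an ending like _2 or _b are one class to them, and where a whole thing is asked for, a point or a joint stands for the part that bears it (a point fixed in the world has none). Each returns a list of dicts, best first, with "confidence" (0 to 1); they miss things now and then, are a little off and sometimes report something else, mostly with a low value. They report only what shows in the picture. A call takes as long as a camera call. They do not tell look-alikes from the thing itself.
- boxes_of(picture, query): "point" ([x, y, z] in m, in world coordinates, good to about 4 mm: the middle of the surface that is visible of it).
- trace(picture, query): "pixels" (480x640 bool, what is visible of it).
- mark_of(picture, query): "point" ([x, y, z] in m, in world coordinates, good to about 4 mm: a listed point, or the origin of a listed thing).
The state is a dict: "time": time; "qpos": joint angles; "qvel": joint speeds; "joint_efforts": joint torques, N m; "tool_pos": TCP position; "tool_rot": TCP orientation; "contact_force": force on the tool from outside, world axes, zero at the start; "torque": the same for the moment, N m; "opening": finger opening in m; "grip_force": force on a finger pad.
Only numpy, scipy, OpenCV 4.12 (cv2) and the standard library are available. Lean on these libraries where they do the work, as an engineer would, in place of code of your own. Each camera call takes 0.05 s, during which the arm holds its last target. There are 200 camera calls.

## Working session

There is one attempt and no reset: what is moved stays moved. The work goes in short steps, Python scripts to look and compute and a tool call to move; the robot and the scene stay as the last step left them, time stands still between calls to the robot, and variables do not carry over. Pictures are saved under pics/ and viewed, at most 10 in all, crops included, and the job is handed in when it is done.

Besides the shell and the picture viewer there is one more tool, called after "Call:" as name(argument=value, ...), one argument or row to a line, values as JSON. arm_command: Moves the arm, as the interface text tells. Its arguments: {"type":"object","properties":{"series":{"type":"array"},"hand":{"type":"number"},"squeeze":{"type":"number"}},"required":["series"]}

```bash
mkdir -p pics
python3 - <<'E'
from cell import *
import cv2,numpy as np
s=observe();print(s['time'],s['tool_pos'],s['tool_rot'],s['opening'])
for n in ['top','side']:
    p=read_camera(n);cv2.imwrite(f'pics/{n}0.png',p['pixels'])
    for q in ['blank_mount','blank_mid','owl_mount','rack','stand','socket','lip_underside','plunger_top']:
        for f in (mark_of,):
            print(n,q,[(np.round(d['point'],4).tolist(),round(d['confidence'],2)) for d in f(p,q)][:4])
E
```

```text
0.0 [0.22618153 0.47344678 0.29153236] [-3.14006054e+00 -2.13172154e-04  2.69578133e+00] 0.09130763548087076
top blank_mount [([0.4134, -0.0799, 0.0039], 0.78), ([0.5466, -0.1974, 0.0022], 0.74), ([0.3468, 0.2191, -0.0004], 0.64), ([0.379, -0.2948, 0.0011], 0.56)]
top blank_mid [([0.3838, -0.2998, 0.0475], 0.83), ([0.5451, -0.2031, 0.0569], 0.82), ([0.3512, 0.2226, 0.0473], 0.73), ([0.4176, -0.078, 0.0482], 0.63)]
top owl_mount [([0.5609, -0.0759, 0.007], 0.72)]
top rack [([0.5537, -0.1426, -0.0001], 0.78), ([0.622, 0.1194, -0.0009], 0.73)]
top stand [([0.6203, 0.1243, -0.002], 0.56)]
top socket [([0.594, 0.1133, 0.1161], 0.56)]
top lip_underside [([0.6036, 0.115, 0.1071], 0.79)]
top plunger_top [([0.6037, 0.1152, 0.1027], 0.58), ([0.5989, 0.1166, 0.1051], 0.51)]
side blank_mount [([0.4135, -0.076, 0.0007], 0.77), ([0.3838, -0.2999, 0.0011], 0.73), ([0.544, -0.1993, 0.0092], 0.68), ([0.3508, 0.2215, 0.0019], 0.66)]
side blank_mid [([0.3851, -0.2999, 0.0515], 0.87), ([0.5459, -0.2024, 0.0595], 0.86), ([0.3444, 0.2203, 0.0507], 0.73), ([0.4133, -0.0782, 0.0569], 0.63)]
side owl_mount [([0.5603, -0.0736, 0.0093], 0.9)]
side rack [([0.5568, -0.1342, 0.0007], 0.91), ([0.5996, 0.114, 0.1087], 0.31)]
side stand [([0.6208, 0.1238, 0.0039], 0.59)]
side socket [([0.5941, 0.1128, 0.1172], 0.87)]
side lip_underside [([0.5604, -0.0784, 0.01], 0.36)]
side plunger_top [([0.6033, 0.1166, 0.1114], 0.92)]
```

View pics/top0.png

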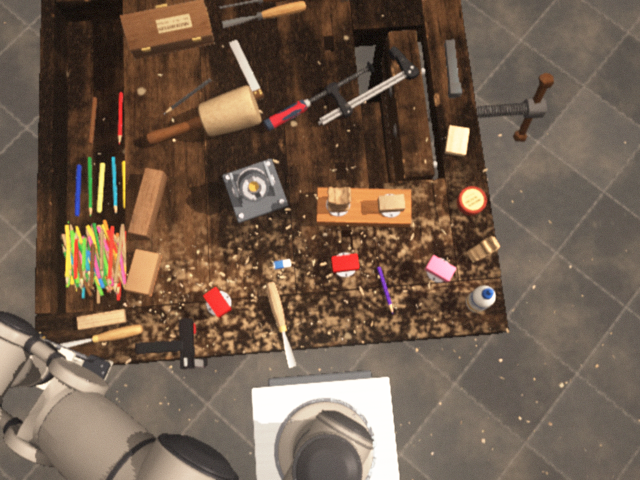

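View pics/side0.png

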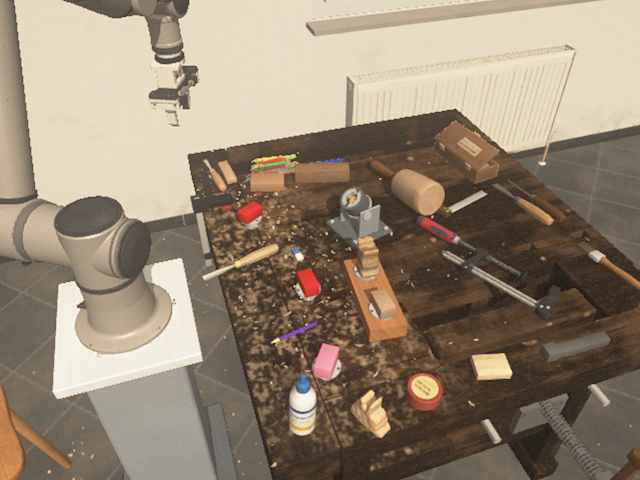

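Plain wooden block candidates in the top picture: natural wood block on rack at (391,204), and look-alikes red (345,264), red (217,302), pink (440,267), all standing on the bench. The owl is in the rack at (339,198). I choose (391,204), the only one of bare wood. I'll first look down the socket axis on the way, then make a close crop of the blank.

```bash
cat > h.py <<'E'
from cell import *
import numpy as np, cv2
from scipy.spatial.transform import Rotation as Ro
def cur():
    s=observe(); return s,np.array(s['tool_pos']),Ro.from_euler('xyz',s['tool_rot']).as_matrix()
def rows(pos,R):
    s,p,R0=cur()
    print('shift mm',np.round(R0.T@(np.array(pos)-p)*1e3,1),'rot deg',np.round(Ro.from_matrix(R0.T@R).as_rotvec(degrees=True),2))
def sock(yaw):
    xs=Ro.from_euler('z',yaw,degrees=True).as_matrix()@np.array([[np.cos(np.radians(35)),0,-np.sin(np.radians(35))],[0,1,0],[np.sin(np.radians(35)),0,np.cos(np.radians(35))]])
    return xs   # columns x,y,z of socket
def tool_of(S,turn=0):  # tool R with closing dir along socket x, turned about tool z (deg)
    return np.c_[S[:,1],S[:,0],-S[:,2]]@Ro.from_euler('z',turn,degrees=True).as_matrix()
def proj(p,X):
    return cv2.projectPoints(np.array(X,float).reshape(-1,3),p['rvec'],p['tvec'],p['K'],None)[0][:,0]
def ray(p,uv):
    Rc=cv2.Rodrigues(np.array(p['rvec'],float))[0]; o=-Rc.T@np.array(p['tvec'],float).ravel()
    d=Rc.T@np.linalg.inv(p['K'])@np.array([uv[0],uv[1],1.]); return o,d/np.linalg.norm(d)
E
python3 - <<'E'
from h import *
try: print('overhang',finger_overhang)
except Exception as e: print(e)
S=sock(22);so=np.array([.594,.113,.116])
rows(so+S[:,2]*.25,tool_of(S))
p=read_camera('wrist')
o,d=ray(p,(320,240)); s,P,R=cur()
print('cam in tool',R.T@(o-P),R.T@d,p['K'][0,0])
E
```

```text
overhang 0.0655
shift mm [-390.4 -272.7  -28.5] rot deg [-33.36 -12.96  41.11]
cam in tool [ 0.07213557 -0.00062252 -0.09175033] [-0.27817008  0.0023071   0.96052907] 336.2975482150768
```

Call:
arm_command(
  series=[
    {"x": -390,"y": -273,"z": -28,"rx": -33,"ry": -13,"rz": 41},
    {"x": -390,"y": -273,"z": -28,"rx": -33,"ry": -13,"rz": 41},
    {"x": -390,"y": -273,"z": -28,"rx": -33,"ry": -13,"rz": 41},
    {"x": -390,"y": -273,"z": -28,"rx": -33,"ry": -13,"rz": 41},
    {"x": -390,"y": -273,"z": -28,"rx": -33,"ry": -13,"rz": 41},
    {"x": -390,"y": -273,"z": -28,"rx": -33,"ry": -13,"rz": 41},
    {"x": -390,"y": -273,"z": -28,"rx": -33,"ry": -13,"rz": 41},
    {"x": -390,"y": -273,"z": -28,"rx": -33,"ry": -13,"rz": 41},
    {"x": -390,"y": -273,"z": -28,"rx": -33,"ry": -13,"rz": 41},
    {"x": -390,"y": -273,"z": -28,"rx": -33,"ry": -13,"rz": 41},
    {"x": -390,"y": -273,"z": -28,"rx": -33,"ry": -13,"rz": 41},
    {"x": -390,"y": -273,"z": -28,"rx": -33,"ry": -13,"rz": 41},
    {"x": -390,"y": -273,"z": -28,"rx": -33,"ry": -13,"rz": 41},
    {"x": -390,"y": -273,"z": -28,"rx": -33,"ry": -13,"rz": 41},
    {"x": -390,"y": -273,"z": -28,"rx": -33,"ry": -13,"rz": 41},
    {"x": -390,"y": -273,"z": -28,"rx": -33,"ry": -13,"rz": 41},
  ],
)

```text
time: 2.55
tool_pos: [0.4602, 0.0601, 0.3203]
tool_rot: [2.536, 0.003, 1.958]
contact_force: [-0.6, -1.0, 0.4]
opening: 0.0919
grip_force: 0.0
```

Run:
```python
from h import *
s,P,R=cur();print(s['time'],P,s['qpos'])
print(R)
p=read_camera('wrist');cv2.imwrite('pics/w1.png',p['pixels'])
np.savez('w1.npz',**{k:p[k] for k in('pixels','K','rvec','tvec')})
for q in ['stand','socket','lip_underside','plunger_top']:
    print(q,[(np.round(d['point'],4).tolist(),round(d['confidence'],2)) for d in mark_of(p,q)][:3])
S=sock(22);so=np.array([.594,.113,.115]);print(proj(p,[so,so+.03*S[:,0],so+.03*S[:,1]]))
```

```text
2.55 [0.46021721 0.0601315  0.32030182] [-0.21595271 -0.01482205  2.017386    0.52777203  0.68979931 -0.93909166]
[[-0.37738554  0.76061077  0.52825317]
 [ 0.92604987  0.31207742  0.21222472]
 [-0.00343548  0.56927931 -0.82213701]]
stand [([0.622, 0.1214, -0.0045], 0.92)]
socket [([0.5929, 0.1132, 0.1168], 0.94)]
lip_underside [([0.5966, 0.119, 0.1096], 0.68), ([0.5594, -0.0795, 0.0051], 0.19)]
plunger_top [([0.5983, 0.1159, 0.1073], 0.92)]
[[320.65915703 215.32500579]
 [349.54943039 215.46267847]
 [320.80947674 186.33956501]]
```

View pics/w1.png

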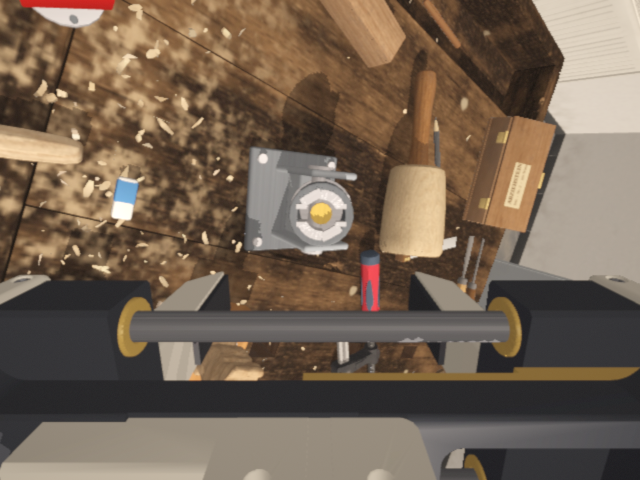

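Run:
```python
import cv2
im=cv2.imread('pics/w1.png')
cv2.imwrite('pics/w1c.png',cv2.resize(im[135:265,235:365],None,fx=4.5,fy=4.5,interpolation=cv2.INTER_CUBIC))
```

```text
(no output)
```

View pics/w1c.png

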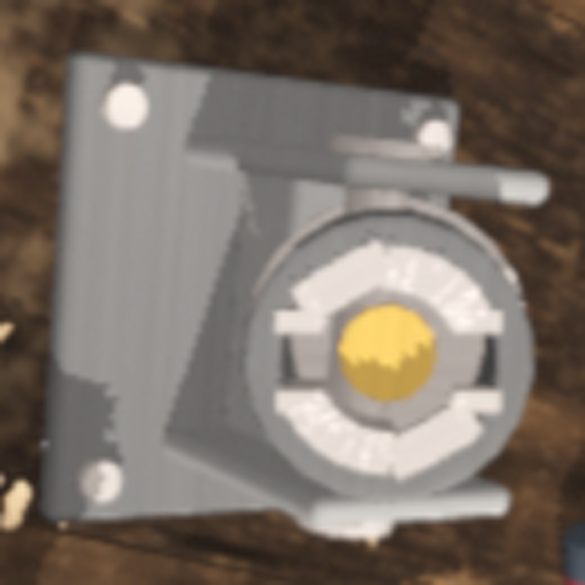

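The crop shows the socket from along its axis: the ring is centred at about (321.4,215) and its slots lie horizontally, at (298,215) and (344,215), so they line up with the current closing direction. Next I fit the stand's yaw and go to the blank.

Run:
```python
from h import *
from scipy.optimize import least_squares
p=dict(np.load('w1.npz'))
f=lambda u,v:(u/4.5+235-.4,v/4.5+135-.4)
obs=np.array([f(70,55),f(42,520),f(458,102)])
C=np.array([[-.065,.065,.01],[-.065,-.065,.01],[.065,.065,.01]])
def res(q):
    X=C@Ro.from_euler('z',q[2]).as_matrix().T+[q[0],q[1],0]
    return (proj(p,X)-obs).ravel()
r=least_squares(res,[.62,.12,.38],x_scale=[.01,.01,.1]);print(r.x,np.degrees(r.x[2]),np.round(r.fun,2))
so=np.array([.594,.1133,.115]);d=r.x[:2]-so[:2];print('dir socket->stand',np.degrees(np.arctan2(d[1],d[0])),np.hypot(*d))
yaw=np.degrees(r.x[2]);S=sock(yaw);print(proj(p,[so]),'obs ring',f(389,361))
a,b=f(280,361),f(498,361)
def hit(uv):
    o,d=ray(p,uv);t=((so-o)@S[:,2])/(d@S[:,2]);return S.T@(o+t*d-so)
print(hit(a)*1e3,hit(b)*1e3,hit(f(389,361))*1e3)
rows([.5455,-.2025,.24],np.array([[0,1,0],[1,0,0],[0,0,-1]]).T)
```

```text
[0.62133443 0.12012001 0.26128181] 14.970345008169131 [ 0.16 -1.18 -0.07  1.51  0.23 -0.14]
dir socket->stand 14.009426189707302 0.028172388883449282
[[320.74917751 215.04998504]] obs ring (321.0444444444445, 214.82222222222222)
[-2.47419669e+01 -2.36086157e+00 -2.57550798e-14] [ 2.52959906e+01  2.89838051e+00 -6.85485187e-14] [ 2.79862471e-01  2.69059085e-01 -9.30056119e-14]
shift mm [-274.4  -62.4   55.5] rot deg [34.29 -6.5  21.47]
```

Call:
arm_command(
  series=[
    {"x": -274,"y": -62,"z": 55,"rx": 34.3,"ry": -6.5,"rz": 21.5},
    {"x": -274,"y": -62,"z": 55,"rx": 34.3,"ry": -6.5,"rz": 21.5},
    {"x": -274,"y": -62,"z": 55,"rx": 34.3,"ry": -6.5,"rz": 21.5},
    {"x": -274,"y": -62,"z": 55,"rx": 34.3,"ry": -6.5,"rz": 21.5},
    {"x": -274,"y": -62,"z": 55,"rx": 34.3,"ry": -6.5,"rz": 21.5},
    {"x": -274,"y": -62,"z": 55,"rx": 34.3,"ry": -6.5,"rz": 21.5},
    {"x": -274,"y": -62,"z": 55,"rx": 34.3,"ry": -6.5,"rz": 21.5},
    {"x": -274,"y": -62,"z": 55,"rx": 34.3,"ry": -6.5,"rz": 21.5},
    {"x": -274,"y": -62,"z": 55,"rx": 34.3,"ry": -6.5,"rz": 21.5},
    {"x": -274,"y": -62,"z": 55,"rx": 34.3,"ry": -6.5,"rz": 21.5},
    {"x": -274,"y": -62,"z": 55,"rx": 34.3,"ry": -6.5,"rz": 21.5},
    {"x": -274,"y": -62,"z": 55,"rx": 34.3,"ry": -6.5,"rz": 21.5},
  ],
)

```text
time: 4.0
tool_pos: [0.5454, -0.2017, 0.2413]
tool_rot: [3.141, 0.0, 1.571]
contact_force: [0.7, 0.3, -0.5]
opening: 0.0918
grip_force: 0.0
```

Run:
```python
from h import *
s,P,R=cur();print(s['time'],P,np.round(s['qpos'],2),s['contact_force'])
print(np.round(R,3))
p=read_camera('wrist')
np.savez('w2.npz',**{k:p[k] for k in('pixels','K','rvec','tvec')})
for q in ['blank_mount','blank_mid','owl_mount','rack']:
    print(q,[(np.round(d['point'],4).tolist(),round(d['confidence'],2)) for d in mark_of(p,q)][:3])
t=trace(p,'blank_mid');m=t[0]['pixels'].astype(np.uint8);print(t[0]['confidence'],m.sum(),cv2.minAreaRect(cv2.findNonZero(m)))
u=np.round(proj(p,[[.5455,-.2025,.074]])[0]).astype(int);print(u)
im=p['pixels'].copy();x0,y0=max(u[0]-90,0),max(u[1]-70,0)
print(x0,y0);cv2.imwrite('pics/w2c.png',cv2.resize(im[y0:y0+140,x0:x0+180],None,fx=4,fy=4,interpolation=cv2.INTER_CUBIC))
```

```text
4.0 [ 0.54538569 -0.20170096  0.24128841] [-0.49  0.49  1.44  0.    1.21 -0.49] [ 0.6706789   0.34166081 -0.45687865]
[[-0.     1.     0.001]
 [ 1.     0.    -0.   ]
 [-0.     0.001 -1.   ]]
blank_mount [([0.5404, -0.1997, 0.0092], 0.94), ([0.4149, -0.0795, 0.0006], 0.93), ([0.383, -0.2998, 0.0024], 0.51)]
blank_mid [([0.4134, -0.0807, 0.0483], 0.8), ([0.5483, -0.202, 0.0585], 0.77)]
owl_mount [([0.5617, -0.0794, 0.0072], 0.95)]
rack [([0.5559, -0.1411, 0.0021], 0.83)]
0.94 4067 ((320.5, 232.5), (77.0, 65.0), 90.0)
[318 237]
228 167
```

View pics/w2c.png

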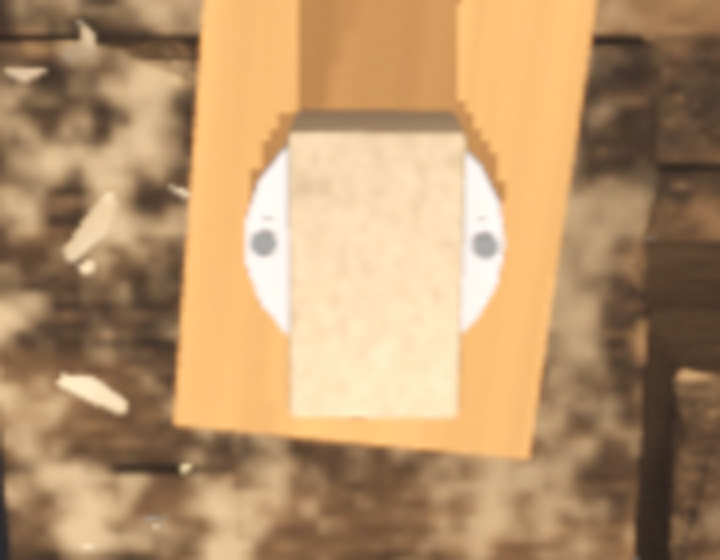

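The crop shows a plain wooden block on a white flange, top face centred at about (322,235), with sides parallel to the tool's axes. Now I compute the grasp.

Run:
```python
from h import *
p=dict(np.load('w2.npz'))
X=[]
for u,v in [(290,130),(465,130),(458,415),(290,415)]:
    o,d=ray(p,(u/4+228-.4,v/4+167-.4));X.append(o+d*(.074-o[2])/d[2])
X=np.array(X);print(X,X.mean(0))
e=X[2]-X[1]+X[3]-X[0];print('turn of y',np.degrees(np.arctan2(e[0],-e[1])), np.linalg.norm(X[1]-X[0]),np.linalg.norm(X[2]-X[1]))
rows([*X.mean(0)[:2],.1135],cur()[2])
```

```text
[[ 0.53139518 -0.17164735  0.074     ]
 [ 0.56531266 -0.17169044  0.074     ]
 [ 0.56499214 -0.23071381  0.074     ]
 [ 0.53042603 -0.23066415  0.074     ]] [ 0.5480315  -0.20117894  0.074     ]
turn of y -0.6259765266753305 0.03391750688685396 0.05902424046254985
shift mm [  1.1   2.7 127.2] rot deg [0. 0. 0.]
```

Call:
arm_command(
  series=[
    {"x": 1,"y": 2.6,"z": 20},
    {"x": 1,"y": 2.6,"z": 45},
    {"x": 1,"y": 2.6,"z": 70},
    {"x": 1,"y": 2.6,"z": 90},
    {"x": 1,"y": 2.6,"z": 105},
    {"x": 1,"y": 2.6,"z": 115},
    {"x": 1,"y": 2.6,"z": 122},
    {"x": 1,"y": 2.6,"z": 127},
    {"x": 1,"y": 2.6,"z": 127},
    {"x": 1,"y": 2.6,"z": 127},
  ],
  hand=91,
)

```text
invalid input
```

Call:
arm_command(
  series=[
    {"z": 0},
    {"z": 0},
    {"z": 0},
    {"z": 0},
    {"z": 0},
    {"z": 0},
    {"z": 0},
    {"z": 0},
    {"z": 0},
    {"z": 0},
  ],
  hand=0,
  squeeze=45,
)

```text
invalid input
```

Call:
arm_command(
  series=[
    {"x": 1,"y": 2.6,"z": 20},
    {"x": 1,"y": 2.6,"z": 45},
    {"x": 1,"y": 2.6,"z": 70},
    {"x": 1,"y": 2.6,"z": 90},
    {"x": 1,"y": 2.6,"z": 105},
    {"x": 1,"y": 2.6,"z": 115},
    {"x": 1,"y": 2.6,"z": 122},
    {"x": 1,"y": 2.6,"z": 127},
    {"x": 1,"y": 2.6,"z": 127},
    {"x": 1,"y": 2.6,"z": 127},
  ],
)

```text
invalid input
```

Call:
arm_command(
  series=[
    {"x": 1,"y": 2.6,"z": 20,"rx": 0,"ry": 0,"rz": 0},
    {"x": 1,"y": 2.6,"z": 45,"rx": 0,"ry": 0,"rz": 0},
    {"x": 1,"y": 2.6,"z": 70,"rx": 0,"ry": 0,"rz": 0},
    {"x": 1,"y": 2.6,"z": 90,"rx": 0,"ry": 0,"rz": 0},
    {"x": 1,"y": 2.6,"z": 105,"rx": 0,"ry": 0,"rz": 0},
    {"x": 1,"y": 2.6,"z": 115,"rx": 0,"ry": 0,"rz": 0},
    {"x": 1,"y": 2.6,"z": 122,"rx": 0,"ry": 0,"rz": 0},
    {"x": 1,"y": 2.6,"z": 127,"rx": 0,"ry": 0,"rz": 0},
    {"x": 1,"y": 2.6,"z": 127,"rx": 0,"ry": 0,"rz": 0},
    {"x": 1,"y": 2.6,"z": 127,"rx": 0,"ry": 0,"rz": 0},
  ],
)

```text
time: 5.3
tool_pos: [0.5482, -0.2014, 0.1142]
tool_rot: [3.141, 0.0, 1.57]
contact_force: [-0.2, -0.1, -0.5]
opening: 0.0917
grip_force: 0.0
```

Call:
arm_command(
  series=[
    {"x": 0,"y": 0,"z": 0,"rx": 0,"ry": 0,"rz": 0},
    {"x": 0,"y": 0,"z": 0,"rx": 0,"ry": 0,"rz": 0},
    {"x": 0,"y": 0,"z": 0,"rx": 0,"ry": 0,"rz": 0},
    {"x": 0,"y": 0,"z": 0,"rx": 0,"ry": 0,"rz": 0},
    {"x": 0,"y": 0,"z": 0,"rx": 0,"ry": 0,"rz": 0},
    {"x": 0,"y": 0,"z": 0,"rx": 0,"ry": 0,"rz": 0},
    {"x": 0,"y": 0,"z": 0,"rx": 0,"ry": 0,"rz": 0},
    {"x": 0,"y": 0,"z": 0,"rx": 0,"ry": 0,"rz": 0},
    {"x": 0,"y": 0,"z": 0,"rx": 0,"ry": 0,"rz": 0},
    {"x": 0,"y": 0,"z": 0,"rx": 0,"ry": 0,"rz": 0},
  ],
  hand=0,
  squeeze=45,
)

```text
time: 6.3
tool_pos: [0.5479, -0.2013, 0.1136]
tool_rot: [-3.141, -0.0, 1.57]
contact_force: [-0.8, 0.5, 0.0]
opening: 0.0352
grip_force: 45.0
```

Call:
arm_command(
  series=[
    {"x": 0,"y": 0,"z": -8,"rx": 0,"ry": 0,"rz": 0},
    {"x": 0,"y": 0,"z": -20,"rx": 0,"ry": 0,"rz": 0},
    {"x": 0,"y": 0,"z": -35,"rx": 0,"ry": 0,"rz": 0},
    {"x": 0,"y": 0,"z": -55,"rx": 0,"ry": 0,"rz": 0},
    {"x": 0,"y": 0,"z": -75,"rx": 0,"ry": 0,"rz": 0},
    {"x": 0,"y": 0,"z": -95,"rx": 0,"ry": 0,"rz": 0},
    {"x": 0,"y": 0,"z": -115,"rx": 0,"ry": 0,"rz": 0},
    {"x": 0,"y": 0,"z": -135,"rx": 0,"ry": 0,"rz": 0},
    {"x": 0,"y": 0,"z": -155,"rx": 0,"ry": 0,"rz": 0},
    {"x": 0,"y": 0,"z": -165,"rx": 0,"ry": 0,"rz": 0},
    {"x": 0,"y": 0,"z": -165,"rx": 0,"ry": 0,"rz": 0},
    {"x": 0,"y": 0,"z": -165,"rx": 0,"ry": 0,"rz": 0},
  ],
)

```text
time: 7.5
tool_pos: [0.5477, -0.2012, 0.2782]
tool_rot: [-3.141, -0.001, 1.57]
contact_force: [-0.7, -0.2, -1.9]
opening: 0.0348
grip_force: 45.0
```

Run:
```python
from h import *
s,P,R=cur();print(s['time'],P,s['opening'],s['contact_force'])
for n in ['side','wrist','top']:
    p=read_camera(n)
    for q in ['blank_mount','blank_mid','lugs']:
        for d in mark_of(p,q):
            l=R.T@(np.array(d['point'])-P)
            if np.linalg.norm(l[:2])<.04: print(n,q,np.round(l*1e3,1),round(d['confidence'],2))
    for q in ['socket','plunger_top','lip_underside']:
        print(n,q,[(np.round(d['point'],4).tolist(),round(d['confidence'],2)) for d in mark_of(p,q)][:1])
S=sock(14.7);so=np.array([.594,.1133,.115])
print('A');rows(so+S[:,2]*(.1035+.06),tool_of(S,-6))
```

```text
7.5 [ 0.54766218 -0.20117356  0.27816821] 0.03476014447333278 [-0.68020157 -0.21346149 -1.8813205 ]
side blank_mount [  3.1  -6.6 104.4] 0.62
side blank_mid [-1.3 -1.7 54.7] 0.89
side lugs [-2.2 -1.9 91.3] 0.73
side socket [([0.5971, 0.114, 0.1194], 0.62)]
side plunger_top [([0.602, 0.1183, 0.1108], 0.8)]
side lip_underside [([0.5977, 0.1182, 0.1069], 0.78)]
wrist blank_mount [-3.500e+00  1.000e-01  1.087e+02] 0.68
wrist socket []
wrist plunger_top []
wrist lip_underside [([0.5428, -0.2025, 0.1707], 0.5)]
top socket [([0.5916, 0.1141, 0.1146], 0.93)]
top plunger_top [([0.6051, 0.119, 0.1026], 0.74)]
top lip_underside [([0.6026, 0.114, 0.1056], 0.78)]
A
shift mm [290.8 -44.9  29.8] rot deg [-35.09   2.67 -20.1 ]
```

Call:
arm_command(
  series=[
    {"x": 50,"y": -7,"z": 5,"rx": -6,"ry": 0.5,"rz": -3.4},
    {"x": 85,"y": -13,"z": 9,"rx": -12,"ry": 0.9,"rz": -6.8},
    {"x": 125,"y": -19,"z": 13,"rx": -18,"ry": 1.3,"rz": -10.2},
    {"x": 165,"y": -25,"z": 17,"rx": -24,"ry": 1.8,"rz": -13.6},
    {"x": 205,"y": -31,"z": 21,"rx": -29,"ry": 2.2,"rz": -17},
    {"x": 245,"y": -38,"z": 25,"rx": -33,"ry": 2.5,"rz": -19},
    {"x": 275,"y": -42,"z": 28,"rx": -35,"ry": 2.7,"rz": -20},
    {"x": 291,"y": -45,"z": 30,"rx": -35,"ry": 2.7,"rz": -20},
    {"x": 291,"y": -45,"z": 30,"rx": -35,"ry": 2.7,"rz": -20},
    {"x": 291,"y": -45,"z": 30,"rx": -35,"ry": 2.7,"rz": -20},
    {"x": 291,"y": -45,"z": 30,"rx": -35,"ry": 2.7,"rz": -20},
    {"x": 291,"y": -45,"z": 30,"rx": -35,"ry": 2.7,"rz": -20},
  ],
)

```text
time: 9.75
tool_pos: [0.5036, 0.0888, 0.2489]
tool_rot: [2.534, 0.059, 1.911]
contact_force: [0.2, 0.2, -2.4]
opening: 0.0349
grip_force: 45.0
```

Run:
```python
from h import *
s,P,R=cur();print(s['time'],P,np.round(s['qpos'],2),s['opening'],s['contact_force'])
so=np.array([.5944,.1139,.115]);S=sock(14.7)
print('TCP in socket',S.T@(P-so)*1e3)
for n in ['side','top','wrist']:
    p=read_camera(n)
    for q in ['blank_mount','blank_mid','lugs','socket','plunger_top','lip_underside']:
        for d in mark_of(p,q):
            l=S.T@(np.array(d['point'])-so)
            if np.linalg.norm(l)<.15: print(n,q,np.round(l*1e3,1),round(d['confidence'],2))
    if n=='side': sp=p
    if n=='wrist': wp=p
u=proj(sp,[so+.03*S[:,2]])[0].astype(int)
a=cv2.resize(sp['pixels'][u[1]-65:u[1]+65,u[0]-50:u[0]+50],None,fx=4,fy=4,interpolation=cv2.INTER_CUBIC)
u=proj(wp,[so])[0].astype(int);print(u)
y=max(0,u[1]-65)
b=cv2.resize(wp['pixels'][y:y+130,u[0]-50:u[0]+50],None,fx=4,fy=4,interpolation=cv2.INTER_CUBIC)
cv2.imwrite('pics/a.png',np.hstack([a,b]))
for Q in (.1046+.004,): 
    print('pre');rows(so+S[:,2]*Q,tool_of(S,-6))
```

```text
9.75 [0.50363748 0.08884743 0.24887993] [-0.07  0.17  2.05  0.51  0.38 -0.84] 0.03486483228128063 [ 0.15462396  0.22591673 -2.39904325]
TCP in socket [ -0.33192949  -1.20083486 163.66963898]
side blank_mount [-3.9  0.  61.8] 0.9
side blank_mid [ -1.5  -0.9 106.9] 0.94
side socket [ 4.1 -0.1 -2.8] 0.74
side plunger_top [ 2.5  4.  -7.8] 0.92
side plunger_top [-3.1 -4.1 70.5] 0.49
side lip_underside [-1.3  1.5 -7.8] 0.97
side lip_underside [ 0.6  0.5 -0.4] 0.63
top blank_mid [ -41.8    1.1 -110.1] 0.72
top socket [-2.4  2.3  0.7] 0.43
top plunger_top [  0.4   0.  -16.6] 0.6
top lip_underside [ 0.3 -0.9 -9.4] 0.6
wrist blank_mount [-4.9  0.3 61.3] 0.56
wrist blank_mid [1.000e-01 1.000e-01 1.082e+02] 0.8
wrist socket [-2.3 -0.9  1.7] 0.93
wrist socket [ -1.1  -1.5 110.4] 0.69
wrist plunger_top [ 0.3  0.3 -5.6] 0.82
wrist lip_underside [-0.3  0.7 -5.4] 0.64
[320 237]
pre
shift mm [ 0.2  0.7 55. ] rot deg [-0.09 -0.01 -0.11]
```

View pics/a.png

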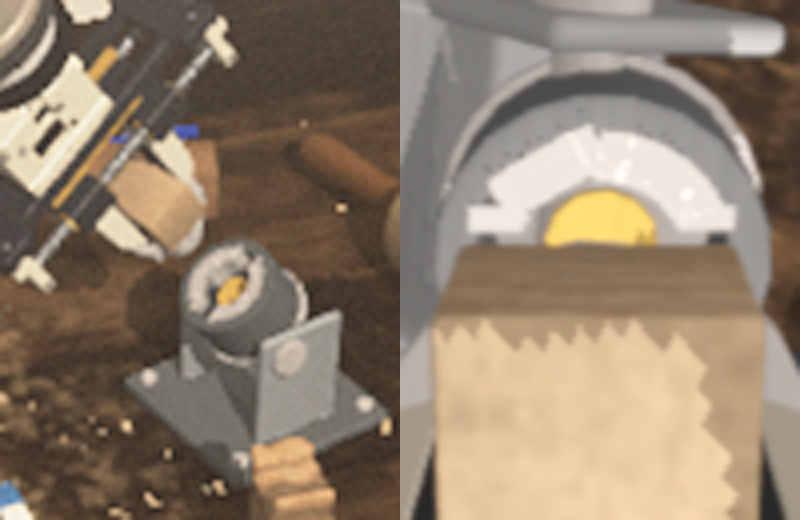

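The side and wrist views show the mount in line with the socket axis: the slots lie level in the wrist view at rows of about 235 in the crop, symmetric about column 602, the same as the block. I approach to just inside the mouth.

Call:
arm_command(
  series=[
    {"x": 0.5,"y": 0.3,"z": 12,"rx": 0,"ry": 0,"rz": 0},
    {"x": 0.5,"y": 0.3,"z": 25,"rx": 0,"ry": 0,"rz": 0},
    {"x": 0.5,"y": 0.3,"z": 38,"rx": 0,"ry": 0,"rz": 0},
    {"x": 0.5,"y": 0.3,"z": 48,"rx": 0,"ry": 0,"rz": 0},
    {"x": 0.5,"y": 0.3,"z": 54,"rx": 0,"ry": 0,"rz": 0},
    {"x": 0.5,"y": 0.3,"z": 57,"rx": 0,"ry": 0,"rz": 0},
    {"x": 0.5,"y": 0.3,"z": 60,"rx": 0,"ry": 0,"rz": 0},
    {"x": 0.5,"y": 0.3,"z": 62,"rx": 0,"ry": 0,"rz": 0},
    {"x": 0.5,"y": 0.3,"z": 64,"rx": 0,"ry": 0,"rz": 0},
    {"x": 0.5,"y": 0.3,"z": 66,"rx": 0,"ry": 0,"rz": 0},
    {"x": 0.5,"y": 0.3,"z": 66,"rx": 0,"ry": 0,"rz": 0},
    {"x": 0.5,"y": 0.3,"z": 66,"rx": 0,"ry": 0,"rz": 0},
  ],
)

```text
time: 12.0
tool_pos: [0.5415, 0.0977, 0.1994]
tool_rot: [2.54, 0.053, 1.915]
contact_force: [0.1, 0.8, -2.0]
opening: 0.0346
grip_force: 45.0
```

```bash
cat > st.py <<'E'
from h import *
so=np.array([.5944,.1139,.115]);S=sock(14.7)
s,P,R=cur()
print(s['time'],'TCP in socket',np.round(S.T@(P-so)*1e3,2),'end',np.round(S.T@(P+R[:,2]*.1046-so)*1e3,2),'F tool',np.round(R.T@s['contact_force'],1),'M tool',np.round(R.T@s['torque'],2),'open',round(s['opening']*1e3,2),'q',np.round(s['qpos'],2))
E
python3 st.py
```

```text
12.0 TCP in socket [  3.08  -2.19 100.83] end [ 2.3  -1.57 -3.77] F tool [ 0.8 -0.8  1.9] M tool [ 0.65 -0.03 -0.1 ] open 34.57 q [-0.04  0.32  2.02  0.66  0.28 -0.99]
```

Joint 5 sits on its lower limit (0.28), so with this grip the straight tool can't reach the insertion pose. I fit the kinematics to work out a tilted grip that stays within range.

```bash
cat > kin.py <<'E'
from h import *
r=lambda a,t:Ro.from_euler(a,t).as_matrix()
R0=r('z',np.pi/2)
D=[([.979,.342,1.524,0,1.275,-.146],[.2262,.4734,.2915],[-3.14,0,2.6958]),
([-0.21595271,-0.01482205,2.017386,0.52777203,0.68979931,-0.93909166],[.46021721,.0601315,.32030182],[2.536,.003,1.958]),
([-.49,.49,1.44,0,1.21,-.49],[.54538569,-.20170096,.24128841],[3.141,0,1.571]),
([-.07,.17,2.05,.51,.38,-.84],[.50363748,.08884743,.24887993],[2.534,.059,1.911])]
s=observe();D.append((s['qpos'],s['tool_pos'],s['tool_rot']))
E1,E2,E3=np.eye(3)
def parts(q):
    A=r('z',q[0]);B=A@r('y',q[1]);C=B@r('y',q[2]);F=C@r('z',q[3])@r('y',q[4]);G=F@r('z',q[5])
    return A,B,C,F,G
def mat(q):
    A,B,C,F,G=parts(q)
    return np.c_[A@E1,A@E2,E3,B@E3,C@E1,C@E3,G@E3]
M=np.vstack([mat(q) for q,_,_ in D]);y=np.concatenate([p for _,p,_ in D])
par=np.linalg.lstsq(M,y,rcond=1e-8)[0]
def fk(q): return mat(q)@par,parts(q)[4]@R0
if __name__=='__main__':
    print(par,np.round((M@par-y)*1e3,1))
    for q,p,e in D:
        print(np.degrees(Ro.from_matrix(fk(q)[1].T@Ro.from_euler('xyz',e).as_matrix()).magnitude()))
    print(np.linalg.svd(M)[1])
E
python3 kin.py
```

```text
[0.00375567 0.07762887 0.2206109  0.50152111 0.04392029 0.37565667
 0.24936774] [-1.3  0.4  0.9 -0.1  0.2 -0.3 -0.3 -1.1 -0.7  0.7 -1.1 -0.4 -0.5  0.7
  0.5]
0.12494548022092038
0.02830469404283622
0.06440879882334696
0.6988503601227438
2.5039900821307703e-14
[4.30367534 3.2741879  2.24976426 0.7166845  0.35039905 0.2105948
 0.12596261]
```

```bash
cat > ik.py <<'E'
from kin import *
from scipy.optimize import least_squares
lo=np.array([-2.5,-.75,.06,-.98,.281,-3.08]);hi=np.array([2.5,2.,2.68,4.12,2.64,3.08])
def ik(P,R,seeds):
    best=None
    for q0 in seeds:
        f=lambda q:np.r_[(fk(q)[0]-P)*5,Ro.from_matrix(fk(q)[1].T@R).as_rotvec()]
        s=least_squares(f,np.clip(q0,lo+.01,hi-.01),bounds=(lo,hi),xtol=1e-10,ftol=1e-10)
        if best is None or s.cost<best.cost: best=s
        if best.cost<1e-8: break
    return best.x,best.cost
so=np.array([.5944,.1139,.115]);S=sock(14.7);H=.057
def pose(end,turn,alpha,ax,h=H,so=so):
    """mount shank end at socket z=end; tool frame=mount-aligned frame*tilt. ax 'x': closing along mount x"""
    Rm=tool_of(S,turn)            # y along mount x
    Rt=Rm@Ro.from_euler('y',alpha,degrees=True).as_matrix()
    return so+S[:,2]*(end+h)-.047*Rt[:,2],Rt
if __name__=='__main__':
    seeds=[[-.05,.3,2.,w,.4,v] for w in(.6,-.5,1.5,3) for v in(-.9,2,-2.5)]
    for base in(-6,-96,84,174):
        for al in(-40,-30,-20,20,30,40):
            out=[];sd=seeds
            for end,tu in[(.05,0),(-.01,0),(-.024,0),(-.024,20),(-.024,40),(-.024,62),(.05,62)]:
                q,c=ik(*pose(end,base+tu,al,'x'),sd);out.append((c,q));sd=[q]
            ok=max(c for c,_ in out)<1e-7
            Q=np.array([q for _,q in out])
            print(base,al,'OK' if ok else 'no','q5min %.2f'%Q[:,4].min(),'q4',np.round([Q[:,3].min(),Q[:,3].max()],2),'q6',np.round(Q[:,5],2) if ok else '')
E
python3 ik.py
```

```text
-6 -40 no q5min 0.78 q4 [-0.98 -0.4 ] q6 
-6 -30 no q5min 0.55 q4 [-0.98 -0.34] q6 
-6 -20 no q5min 0.32 q4 [-0.98 -0.22] q6 
-6 20 OK q5min 0.60 q4 [0.88 1.99] q6 [-1.35 -1.45 -1.47 -1.43 -1.42 -1.41 -1.12]
-6 30 OK q5min 0.86 q4 [0.91 2.05] q6 [-1.43 -1.5  -1.51 -1.53 -1.56 -1.59 -1.4 ]
-6 40 OK q5min 1.07 q4 [0.92 2.04] q6 [-1.48 -1.53 -1.54 -1.58 -1.66 -1.72 -1.59]
-96 -40 no q5min 0.82 q4 [2.52 4.12] q6 
-96 -30 no q5min 0.54 q4 [2.45 4.12] q6 
-96 -20 no q5min 0.28 q4 [2.22 4.12] q6 
-96 20 OK q5min 0.71 q4 [0.03 0.66] q6 [-1.92 -1.9  -1.9  -1.78 -1.67 -1.56 -1.5 ]
-96 30 OK q5min 0.96 q4 [-0.04  0.63] q6 [-1.84 -1.82 -1.82 -1.73 -1.64 -1.56 -1.52]
-96 40 OK q5min 1.20 q4 [-0.09  0.62] q6 [-1.8  -1.79 -1.78 -1.7  -1.62 -1.55 -1.53]
84 -40 OK q5min 1.20 q4 [-0.09  0.62] q6 [1.34 1.36 1.36 1.44 1.52 1.59 1.61]
84 -30 OK q5min 0.96 q4 [-0.04  0.63] q6 [1.3  1.32 1.32 1.41 1.5  1.58 1.62]
84 -20 OK q5min 0.71 q4 [0.03 0.66] q6 [1.23 1.24 1.24 1.36 1.47 1.58 1.64]
84 20 no q5min 0.28 q4 [2.22 4.12] q6 
84 30 no q5min 0.54 q4 [2.45 4.12] q6 
84 40 no q5min 0.82 q4 [2.52 4.12] q6 
174 -40 OK q5min 1.07 q4 [0.92 2.04] q6 [1.66 1.61 1.6  1.56 1.49 1.42 1.55]
174 -30 OK q5min 0.86 q4 [0.91 2.05] q6 [1.71 1.64 1.63 1.62 1.58 1.55 1.74]
174 -20 OK q5min 0.60 q4 [0.88 1.99] q6 [1.79 1.7  1.67 1.71 1.72 1.74 2.02]
174 20 no q5min 0.32 q4 [-0.98 -0.22] q6 
174 30 no q5min 0.55 q4 [-0.98 -0.34] q6 
174 40 no q5min 0.78 q4 [-0.98 -0.4 ] q6
```

Call:
arm_command(
  series=[
    {"x": 0,"y": 0,"z": -15,"rx": 0,"ry": 0,"rz": 0},
    {"x": 0,"y": 0,"z": -30,"rx": 0,"ry": 0,"rz": 0},
    {"x": 0,"y": 0,"z": -50,"rx": 0,"ry": 0,"rz": 0},
    {"x": 0,"y": 0,"z": -66,"rx": 0,"ry": 0,"rz": 0},
    {"x": 0,"y": 0,"z": -66,"rx": 0,"ry": 0,"rz": 0},
    {"x": 0,"y": 0,"z": -66,"rx": 0,"ry": 0,"rz": 0},
  ],
)

```text
time: 12.6
tool_pos: [0.5055, 0.0878, 0.2537]
tool_rot: [2.54, 0.054, 1.915]
contact_force: [-0.7, 0.3, -2.5]
opening: 0.0347
grip_force: 45.0
```

```bash
python3 st.py
python3 - <<'E'
from h import *
Rd=np.array([[0,1,0],[1,0,0],[0,0,-1]]).T
rows([.5479,-.2013,.278],Rd)
from ik import *
q,c=ik(np.array([.5479,-.2013,.0675])-.047*(Rd@Ro.from_euler('y',20,degrees=True).as_matrix())[:,2],Rd@Ro.from_euler('y',20,degrees=True).as_matrix(),[[-.49,.6,1.5,0,1.1,-.49],[-.49,.6,1.5,.5,1.1,-.9]])
print(np.round(q,2),c)
E
```

```text
12.6 TCP in socket [  3.68  -2.63 166.78] end [ 2.98 -2.04 62.18] F tool [ 0.6 -1.8  1.7] M tool [ 0.64  0.01 -0.04] open 34.65 q [-0.07  0.16  2.03  0.49  0.41 -0.84]
shift mm [-287.4  -42.5  -40. ] rot deg [34.67 -2.99 20.06]
[-0.63  0.73  1.45  0.3   1.19 -0.77] 4.822678369640108e-30
```

Call:
arm_command(
  series=[
    {"x": -20,"y": -3,"z": -40,"rx": 4,"ry": 0,"rz": 2},
    {"x": -55,"y": -9,"z": -40,"rx": 9,"ry": -0.5,"rz": 5},
    {"x": -95,"y": -15,"z": -40,"rx": 14,"ry": -1,"rz": 8},
    {"x": -135,"y": -20,"z": -40,"rx": 19,"ry": -1.5,"rz": 11},
    {"x": -175,"y": -26,"z": -40,"rx": 24,"ry": -2,"rz": 14},
    {"x": -215,"y": -32,"z": -40,"rx": 29,"ry": -2.5,"rz": 17},
    {"x": -250,"y": -38,"z": -40,"rx": 33,"ry": -3,"rz": 19.5},
    {"x": -275,"y": -42,"z": -40,"rx": 34.7,"ry": -3,"rz": 20},
    {"x": -287.4,"y": -42.5,"z": -40,"rx": 34.7,"ry": -3,"rz": 20},
    {"x": -287.4,"y": -42.5,"z": -40,"rx": 34.7,"ry": -3,"rz": 20},
    {"x": -287.4,"y": -42.5,"z": -40,"rx": 34.7,"ry": -3,"rz": 20},
    {"x": -287.4,"y": -42.5,"z": -40,"rx": 34.7,"ry": -3,"rz": 20},
  ],
)

```text
time: 13.8
tool_pos: [0.5477, -0.1999, 0.278]
tool_rot: [-3.141, -0.0, 1.573]
contact_force: [0.0, 0.9, -1.6]
opening: 0.0354
grip_force: 45.0
```

Run:
```python
from h import *
s,P,R=cur();print(s['time'],s['opening'])
Rd=np.array([[0,1,0],[1,0,0],[0,0,-1]]).T
rows([.5479,-.2013,.114],Rd)
```

```text
13.8 0.035419736610607315
shift mm [ -1.5   0.4 164. ] rot deg [-0.05 -0.01  0.14]
```

Call:
arm_command(
  series=[
    {"x": -1.3,"y": 0.3,"z": 25,"rx": 0,"ry": 0,"rz": 0},
    {"x": -1.3,"y": 0.3,"z": 60,"rx": 0,"ry": 0,"rz": 0},
    {"x": -1.3,"y": 0.3,"z": 95,"rx": 0,"ry": 0,"rz": 0},
    {"x": -1.3,"y": 0.3,"z": 112,"rx": 0,"ry": 0,"rz": 0},
    {"x": -1.3,"y": 0.3,"z": 120,"rx": 0,"ry": 0,"rz": 0},
    {"x": -1.3,"y": 0.3,"z": 128,"rx": 0,"ry": 0,"rz": 0},
    {"x": -1.3,"y": 0.3,"z": 140,"rx": 0,"ry": 0,"rz": 0},
    {"x": -1.3,"y": 0.3,"z": 150,"rx": 0,"ry": 0,"rz": 0},
    {"x": -1.3,"y": 0.3,"z": 158,"rx": 0,"ry": 0,"rz": 0},
    {"x": -1.3,"y": 0.3,"z": 163,"rx": 0,"ry": 0,"rz": 0},
    {"x": -1.3,"y": 0.3,"z": 163.5,"rx": 0,"ry": 0,"rz": 0},
    {"x": -1.3,"y": 0.3,"z": 163.5,"rx": 0,"ry": 0,"rz": 0},
  ],
)

```text
time: 15.0
tool_pos: [0.5481, -0.2028, 0.1145]
tool_rot: [-3.141, 0.001, 1.572]
contact_force: [1.0, -0.4, -3.1]
opening: 0.0346
grip_force: 45.0
```

Call:
arm_command(
  series=[
    {"x": 0,"y": 0,"z": 0,"rx": 0,"ry": 0,"rz": 0},
    {"x": 0,"y": 0,"z": 0,"rx": 0,"ry": 0,"rz": 0},
    {"x": 0,"y": 0,"z": 0,"rx": 0,"ry": 0,"rz": 0},
    {"x": 0,"y": 0,"z": 0,"rx": 0,"ry": 0,"rz": 0},
    {"x": -5,"y": 0,"z": -0.5,"rx": 0,"ry": 5,"rz": 0},
    {"x": -9,"y": 0,"z": 0,"rx": 0,"ry": 10,"rz": 0},
    {"x": -13,"y": 0,"z": 1,"rx": 0,"ry": 15,"rz": 0},
    {"x": -16,"y": 0,"z": 2.3,"rx": 0,"ry": 20,"rz": 0},
    {"x": -16,"y": 0,"z": 2.3,"rx": 0,"ry": 20,"rz": 0},
    {"x": -16,"y": 0,"z": 2.3,"rx": 0,"ry": 20,"rz": 0},
    {"x": -16,"y": 0,"z": 2.3,"rx": 0,"ry": 20,"rz": 0},
    {"x": -16,"y": 0,"z": 2.3,"rx": 0,"ry": 20,"rz": 0},
  ],
  hand=60,
)

```text
time: 16.2
tool_pos: [0.5482, -0.2178, 0.1125]
tool_rot: [-3.141, -0.347, 1.573]
contact_force: [0.1, 0.6, 0.3]
opening: 0.0598
grip_force: 0.0
```

Call:
arm_command(
  series=[
    {"x": 0,"y": 0,"z": 0,"rx": 0,"ry": 0,"rz": 0},
    {"x": 0,"y": 0,"z": 0,"rx": 0,"ry": 0,"rz": 0},
    {"x": 0,"y": 0,"z": 0,"rx": 0,"ry": 0,"rz": 0},
    {"x": 0,"y": 0,"z": 0,"rx": 0,"ry": 0,"rz": 0},
    {"x": 0,"y": 0,"z": 0,"rx": 0,"ry": 0,"rz": 0},
    {"x": 0,"y": 0,"z": 0,"rx": 0,"ry": 0,"rz": 0},
    {"x": 0,"y": 0,"z": 0,"rx": 0,"ry": 0,"rz": 0},
  ],
  hand=0,
  squeeze=55,
)

```text
time: 16.9
tool_pos: [0.5481, -0.2186, 0.1122]
tool_rot: [-3.14, -0.349, 1.571]
contact_force: [0.9, -0.2, 1.1]
opening: 0.0348
grip_force: 55.0
```

Run:
```python
from h import *
s,P,R=cur();print(s['time'],P,np.round(s['tool_rot'],3),s['opening'],s['grip_force'],s['contact_force'])
g=P+.047*R[:,2];print('grasp',g)
for n in ('side','top'):
  p=read_camera(n)
  for q in('blank_mid','blank_mount'):
    print([np.round(d['point'],4) for d in mark_of(p,q) if np.linalg.norm(np.array(d['point'])[:2]-g[:2])<.03])
```

```text
16.9 [ 0.54805695 -0.21857028  0.11216251] [-3.14  -0.349  1.571] 0.03478463197763483 54.975939989089966 [ 0.87823111 -0.16166606  1.07451872]
grasp [ 0.5479916  -0.20251181  0.06799101]
[array([ 0.5471, -0.2045,  0.0546])]
[array([ 0.5439, -0.1987,  0.0081])]
[array([ 0.5457, -0.2038,  0.0606])]
[array([ 0.5476, -0.2014,  0.0068])]
```

Run:
```python
from h import *
s,P,R=cur()
rows(P+[0,0,.165],R)
```

```text
shift mm [  56.4   -0.2 -155.1] rot deg [0. 0. 0.]
```

Call:
arm_command(
  series=[
    {"x": 2.7,"y": 0,"z": -7.5,"rx": 0,"ry": 0,"rz": 0},
    {"x": 6.8,"y": 0,"z": -18.8,"rx": 0,"ry": 0,"rz": 0},
    {"x": 12,"y": 0,"z": -33,"rx": 0,"ry": 0,"rz": 0},
    {"x": 19,"y": 0,"z": -52,"rx": 0,"ry": 0,"rz": 0},
    {"x": 27,"y": 0,"z": -74,"rx": 0,"ry": 0,"rz": 0},
    {"x": 36,"y": 0,"z": -99,"rx": 0,"ry": 0,"rz": 0},
    {"x": 45,"y": 0,"z": -124,"rx": 0,"ry": 0,"rz": 0},
    {"x": 52,"y": 0,"z": -143,"rx": 0,"ry": 0,"rz": 0},
    {"x": 56.4,"y": 0,"z": -155,"rx": 0,"ry": 0,"rz": 0},
    {"x": 56.4,"y": 0,"z": -155,"rx": 0,"ry": 0,"rz": 0},
    {"x": 56.4,"y": 0,"z": -155,"rx": 0,"ry": 0,"rz": 0},
  ],
)

```text
time: 18.3
tool_pos: [0.5479, -0.2185, 0.2767]
tool_rot: [-3.14, -0.349, 1.571]
contact_force: [-0.7, 0.4, -1.7]
opening: 0.0348
grip_force: 55.0
```

```bash
cat > go.py <<'E'
from ik import *
import sys
# mount in tool: axis through grasp point, tilt -20 about tool y, shank end 59 mm below grasp point
ALPHA=20;H2=.059
def goto(end,turn,dx=0,dy=0):
    P,R=pose(end,turn,ALPHA,'x',H2,so+S[:,0]*dx*1e-3+S[:,1]*dy*1e-3)
    rows(P,R); q,c=ik(P,R,[observe()['qpos'],[-.05,.3,2,1,.6,-1.4]]);print('ik',np.round(q,2),c)
def state():
    s,P,R=cur();zm=R@Ro.from_euler('y',-ALPHA,degrees=True).as_matrix()[:,2]
    e=S.T@(P+.047*R[:,2]+H2*zm-so)*1e3
    Rm=R@Ro.from_euler('y',-ALPHA,degrees=True).as_matrix();L=S.T@Rm[:,1]
    print('t',round(s['time'],2),'end',np.round(e,2),'turn',round(-np.degrees(np.arctan2(L[1],L[0])),1),'tilt',np.round(np.degrees(S.T@-zm),1),'Fsock',np.round(S.T@s['contact_force'],1),'Mz',np.round(S.T@s['torque'],2),'open',round(s['opening']*1e3,2),'q',np.round(s['qpos'],2))
state()
if len(sys.argv)>1: goto(*map(float,sys.argv[1:]))
E
python3 go.py .06 -6
```

```text
t 18.3 end [ -69.19 -294.2   119.87] turn 17.7 tilt [33.   0.  46.9] Fsock [-1.4  0.6 -1.1] Mz [-0.35  0.14  0.28] open 34.8 q [-0.63  0.55  1.27  0.28  1.53 -0.67]
shift mm [266.7 -38.3 125.8] rot deg [-26.23   2.66 -30.82]
ik [-0.29  0.25  1.96  0.86  0.82 -1.33] 2.973168799046838e-20
```

Call:
arm_command(
  series=[
    {"x": 20,"y": -3,"z": 9,"rx": -2,"ry": 0.2,"rz": -2.3},
    {"x": 55,"y": -8,"z": 26,"rx": -5.5,"ry": 0.5,"rz": -6.3},
    {"x": 90,"y": -13,"z": 42,"rx": -9,"ry": 0.9,"rz": -10.3},
    {"x": 125,"y": -18,"z": 59,"rx": -12.3,"ry": 1.2,"rz": -14.5},
    {"x": 160,"y": -23,"z": 75,"rx": -15.7,"ry": 1.6,"rz": -18.5},
    {"x": 195,"y": -28,"z": 92,"rx": -19.2,"ry": 1.9,"rz": -22.5},
    {"x": 230,"y": -33,"z": 108,"rx": -22.6,"ry": 2.3,"rz": -26.6},
    {"x": 255,"y": -36.6,"z": 120,"rx": -25,"ry": 2.5,"rz": -29.5},
    {"x": 266.7,"y": -38.3,"z": 125.8,"rx": -26.2,"ry": 2.7,"rz": -30.8},
    {"x": 266.7,"y": -38.3,"z": 125.8,"rx": -26.2,"ry": 2.7,"rz": -30.8},
    {"x": 266.7,"y": -38.3,"z": 125.8,"rx": -26.2,"ry": 2.7,"rz": -30.8},
    {"x": 266.7,"y": -38.3,"z": 125.8,"rx": -26.2,"ry": 2.7,"rz": -30.8},
    {"x": 266.7,"y": -38.3,"z": 125.8,"rx": -26.2,"ry": 2.7,"rz": -30.8},
  ],
)

```text
time: 19.6
tool_pos: [0.51, 0.0741, 0.2499]
tool_rot: [2.517, -0.226, 2.114]
contact_force: [0.5, -0.3, -2.6]
opening: 0.0347
grip_force: 55.0
```

```bash
python3 go.py .002 -6
python3 - <<'E'
from h import *
so=np.array([.5944,.1139,.115]);S=sock(14.7)
im=[]
for n in ['side','top']:
    p=read_camera(n)
    for q in ['blank_mount','blank_mid','lugs','socket','plunger_top','lip_underside']:
        for d in mark_of(p,q):
            l=S.T@(np.array(d['point'])-so)
            if np.linalg.norm(l)<.13: print(n,q,np.round(l*1e3,1),round(d['confidence'],2))
    u=proj(p,[so+.03*S[:,2]])[0].astype(int)
    im.append(cv2.resize(p['pixels'][u[1]-60:u[1]+60,u[0]-45:u[0]+45],None,fx=4.4,fy=4.4,interpolation=cv2.INTER_CUBIC))
cv2.imwrite('pics/b.png',np.hstack(im))
E
```

```text
t 19.6 end [ 0.54 -1.14 59.92] turn -5.9 tilt [ 0.   0.  57.3] Fsock [-1.2 -0.4 -2.4] Mz [-0.29  0.5   0.21] open 34.74 q [-0.29  0.25  1.96  0.86  0.82 -1.33]
shift mm [-18.7  -0.4  54.8] rot deg [ 0.    0.02 -0.07]
ik [-0.25  0.38  1.94  0.95  0.73 -1.42] 4.849681276318831e-25
side blank_mount [-1.3  3.9 60.2] 0.89
side blank_mount [-0.9  1.3 -8.4] 0.57
side blank_mid [ -2.   -1.7 110.6] 0.6
side lugs [-1.1 -4.8 73.9] 0.54
side socket [1.6 3.4 3.1] 0.82
side plunger_top [ 1.  -2.6 71.9] 0.74
side plunger_top [  3.3   3.9 -10.2] 0.68
side lip_underside [ 0.8 -1.2 -7.7] 0.7
top blank_mount [-1.8  0.1 56.8] 0.45
top blank_mid [ -2.    0.4 114.3] 0.54
top lugs [ 0.9 -0.8 67.1] 0.49
top socket [-1.1  2.7  0.1] 0.73
top socket [ -2.5  -1.4 -17.3] 0.42
top plunger_top [  1.1  -2.5 -17. ] 0.51
top lip_underside [ -0.4   1.5 -12.3] 0.57
```

View pics/b.png

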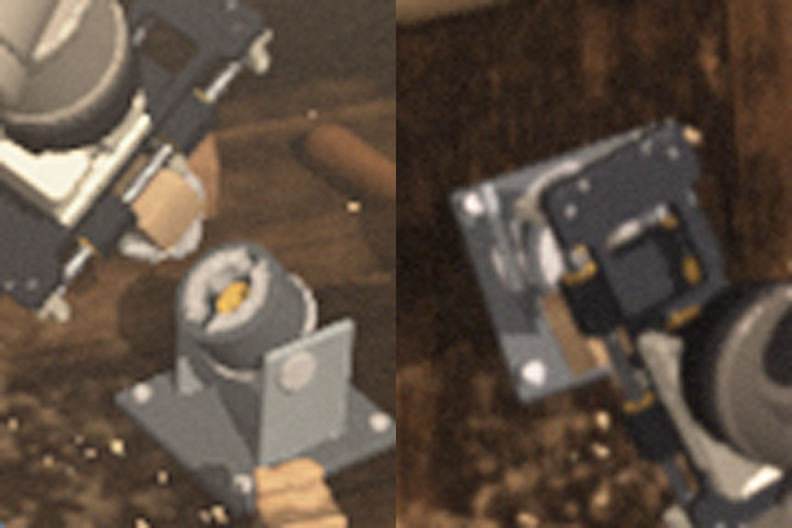

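The side view shows the mount's flange above the socket, coaxial with it; the side view's socket mouth is near crop (230,290). I go to just inside the mouth and check the force.

Call:
arm_command(
  series=[
    {"x": -4,"y": 0,"z": 12,"rx": 0,"ry": 0,"rz": 0},
    {"x": -9,"y": 0,"z": 27,"rx": 0,"ry": 0,"rz": 0},
    {"x": -13.5,"y": 0,"z": 40,"rx": 0,"ry": 0,"rz": 0},
    {"x": -16.7,"y": 0,"z": 49,"rx": 0,"ry": 0,"rz": 0},
    {"x": -18.8,"y": 0,"z": 55,"rx": 0,"ry": 0,"rz": 0},
    {"x": -19.8,"y": 0,"z": 58,"rx": 0,"ry": 0,"rz": 0},
    {"x": -20.8,"y": 0,"z": 61,"rx": 0,"ry": 0,"rz": 0},
    {"x": -21.6,"y": 0,"z": 63.2,"rx": 0,"ry": 0,"rz": 0},
    {"x": -21.6,"y": 0,"z": 63.2,"rx": 0,"ry": 0,"rz": 0},
    {"x": -21.6,"y": 0,"z": 63.2,"rx": 0,"ry": 0,"rz": 0},
  ],
)

```text
time: 21.3
tool_pos: [0.5462, 0.086, 0.1954]
tool_rot: [2.516, -0.226, 2.115]
contact_force: [0.2, 0.1, -1.6]
opening: 0.0345
grip_force: 55.0
```

```bash
python3 go.py -.012 -6 .3 .7
```

```text
t 21.3 end [ 0.43  1.25 -6.47] turn -6.0 tilt [-0.  -0.  57.3] Fsock [-0.7  0.  -1.5] Mz [-0.29  0.54  0.27] open 34.55 q [-0.24  0.39  1.94  0.97  0.72 -1.43]
shift mm [-2.4 -0.1  5. ] rot deg [ 0.02 -0.02 -0.  ]
ik [-0.24  0.41  1.93  0.97  0.71 -1.44] 2.193760778881571e-26
```

Call:
arm_command(
  series=[
    {"x": -0.7,"y": 0,"z": 1.5,"rx": 0,"ry": 0,"rz": 0},
    {"x": -1.3,"y": 0,"z": 3,"rx": 0,"ry": 0,"rz": 0},
    {"x": -1.9,"y": 0,"z": 4.5,"rx": 0,"ry": 0,"rz": 0},
    {"x": -2.5,"y": 0,"z": 6.1,"rx": 0,"ry": 0,"rz": 0},
    {"x": -2.5,"y": 0,"z": 6.1,"rx": 0,"ry": 0,"rz": 0},
    {"x": -2.5,"y": 0,"z": 6.1,"rx": 0,"ry": 0,"rz": 0},
  ],
)

```text
time: 21.9
tool_pos: [0.5499, 0.0867, 0.1898]
tool_rot: [2.516, -0.226, 2.115]
contact_force: [-1.9, -1.0, 0.5]
opening: 0.0349
grip_force: 55.0
```

```bash
python3 go.py -.018 -6 .3 .7
```

```text
t 21.9 end [  0.32   1.01 -13.21] turn -6.0 tilt [-0.  -0.  57.3] Fsock [-1.4 -0.4  1.6] Mz [-0.24  0.63  0.23] open 34.94 q [-0.24  0.41  1.93  0.98  0.71 -1.45]
shift mm [-1.9 -0.   4.4] rot deg [ 0.01 -0.03 -0.01]
ik [-0.23  0.42  1.93  0.98  0.71 -1.45] 3.6494725199691606e-27
```

Call:
arm_command(
  series=[
    {"x": -0.5,"y": 0,"z": 1.4,"rx": 0,"ry": 0,"rz": 0},
    {"x": -1,"y": 0,"z": 2.8,"rx": 0,"ry": 0,"rz": 0},
    {"x": -1.7,"y": 0,"z": 4.5,"rx": 0,"ry": 0,"rz": 0},
    {"x": -1.7,"y": 0,"z": 4.5,"rx": 0,"ry": 0,"rz": 0},
    {"x": -1.7,"y": 0,"z": 4.5,"rx": 0,"ry": 0,"rz": 0},
  ],
)

```text
time: 22.4
tool_pos: [0.5526, 0.0874, 0.1859]
tool_rot: [2.516, -0.226, 2.115]
contact_force: [-3.4, -1.5, 2.2]
opening: 0.0346
grip_force: 55.0
```

```bash
python3 go.py -.0255 -6 .3 .7
```

```text
t 22.4 end [  0.33   1.03 -18.03] turn -6.0 tilt [ 0.  -0.  57.3] Fsock [-1.7 -0.6  3.9] Mz [-0.09  0.67  0.22] open 34.55 q [-0.23  0.42  1.93  0.98  0.71 -1.45]
shift mm [-2.8 -0.1  6.9] rot deg [ 0.01 -0.04 -0.01]
ik [-0.23  0.44  1.92  1.    0.7  -1.47] 1.0218627423510863e-24
```

Call:
arm_command(
  series=[
    {"x": -0.6,"y": 0,"z": 1.6,"rx": 0,"ry": 0,"rz": 0},
    {"x": -1.2,"y": 0,"z": 3.2,"rx": 0,"ry": 0,"rz": 0},
    {"x": -1.8,"y": 0,"z": 4.9,"rx": 0,"ry": 0,"rz": 0},
    {"x": -2.4,"y": 0,"z": 6.4,"rx": 0,"ry": 0,"rz": 0},
    {"x": -2.8,"y": 0,"z": 7.6,"rx": 0,"ry": 0,"rz": 0},
    {"x": -2.8,"y": 0,"z": 7.6,"rx": 0,"ry": 0,"rz": 0},
    {"x": -2.8,"y": 0,"z": 7.6,"rx": 0,"ry": 0,"rz": 0},
  ],
)

```text
time: 23.1
tool_pos: [0.557, 0.0886, 0.1793]
tool_rot: [2.516, -0.226, 2.116]
contact_force: [-5.9, -2.5, 5.6]
opening: 0.0343
grip_force: 55.0
```

```bash
for t in 4 14 24 34 44 54 58; do python3 go.py -.026 $t .3 .9|sed -n '1,$p' | grep -v "^$"; done
```

```text
t 23.1 end [  0.33   1.1  -26.02] turn -6.0 tilt [-0.  -0.1 57.3] Fsock [-2.  -0.9  8.3] Mz [0.12 0.87 0.25] open 34.32 q [-0.23  0.44  1.92  1.    0.7  -1.47]
shift mm [ 0.1 -2.8  0. ] rot deg [-3.41 -0.05  9.39]
ik [-0.24  0.44  1.97  1.13  0.68 -1.45] 2.860400316299521e-26
t 23.1 end [  0.33   1.1  -26.02] turn -6.0 tilt [-0.  -0.1 57.3] Fsock [-2.  -0.9  8.3] Mz [0.12 0.87 0.25] open 34.32 q [-0.23  0.44  1.92  1.    0.7  -1.47]
shift mm [ 0.8 -5.5  0.3] rot deg [-6.84 -0.05 18.79]
ik [-0.26  0.44  2.02  1.28  0.66 -1.43] 3.7775137428240364e-31
t 23.1 end [  0.33   1.1  -26.02] turn -6.0 tilt [-0.  -0.1 57.3] Fsock [-2.  -0.9  8.3] Mz [0.12 0.87 0.25] open 34.32 q [-0.23  0.44  1.92  1.    0.7  -1.47]
shift mm [ 1.9 -8.1  0.7] rot deg [-10.26  -0.05  28.18]
ik [-0.26  0.44  2.06  1.44  0.64 -1.42] 1.32192452889553e-25
t 23.1 end [  0.33   1.1  -26.02] turn -6.0 tilt [-0.  -0.1 57.3] Fsock [-2.  -0.9  8.3] Mz [0.12 0.87 0.25] open 34.32 q [-0.23  0.44  1.92  1.    0.7  -1.47]
shift mm [  3.4 -10.4   1.2] rot deg [-13.69  -0.05  37.58]
ik [-0.26  0.44  2.11  1.6   0.63 -1.42] 6.713
[... 191 characters left out ...]
3 -12.3   1.9] rot deg [-17.11  -0.05  46.98]
ik [-0.24  0.44  2.15  1.78  0.62 -1.41] 3.6527754043529426e-30
t 23.1 end [  0.33   1.1  -26.02] turn -6.0 tilt [-0.  -0.1 57.3] Fsock [-2.  -0.9  8.3] Mz [0.12 0.87 0.25] open 34.32 q [-0.23  0.44  1.92  1.    0.7  -1.47]
shift mm [  7.5 -14.    2.7] rot deg [-2.054e+01 -5.000e-02  5.637e+01]
ik [-0.23  0.45  2.19  1.95  0.61 -1.41] 1.6546690716506196e-24
t 23.1 end [  0.33   1.1  -26.02] turn -6.0 tilt [-0.  -0.1 57.3] Fsock [-2.  -0.9  8.3] Mz [0.12 0.87 0.25] open 34.32 q [-0.23  0.44  1.92  1.    0.7  -1.47]
shift mm [  8.4 -14.5   3. ] rot deg [-2.191e+01 -5.000e-02  6.013e+01]
ik [-0.21  0.45  2.2   2.03  0.61 -1.4 ] 8.462880931145936e-23
```

Call:
arm_command(
  series=[
    {"x": -0.34,"y": 0,"z": 0.94,"rx": 0,"ry": 0,"rz": 0},
    {"x": -0.34,"y": -0.7,"z": 0.94,"rx": -0.85,"ry": 0,"rz": 2.35},
    {"x": -0.3,"y": -1.4,"z": 0.94,"rx": -1.7,"ry": 0,"rz": 4.7},
    {"x": -0.25,"y": -2.8,"z": 0.95,"rx": -3.4,"ry": 0,"rz": 9.4},
    {"x": 0,"y": -4.2,"z": 1.05,"rx": -5.1,"ry": 0,"rz": 14.1},
    {"x": 0.45,"y": -5.5,"z": 1.25,"rx": -6.84,"ry": 0,"rz": 18.8},
    {"x": 0.95,"y": -6.8,"z": 1.4,"rx": -8.55,"ry": 0,"rz": 23.5},
    {"x": 1.55,"y": -8.1,"z": 1.65,"rx": -10.26,"ry": 0,"rz": 28.2},
    {"x": 1.55,"y": -8.1,"z": 1.65,"rx": -10.26,"ry": 0,"rz": 28.2},
  ],
)

```text
time: 24.0
tool_pos: [0.5507, 0.0882, 0.1739]
tool_rot: [2.492, -0.526, 1.69]
contact_force: [-5.3, -2.8, 6.6]
opening: 0.0345
grip_force: 55.0
```

```bash
for t in 39 54 56; do python3 go.py -.0265 $t .3 .9; done
```

```text
t 24.0 end [  0.51   0.97 -26.89] turn 24.2 tilt [-0.  -0.  57.3] Fsock [-1.  -1.3  8.7] Mz [0.23 0.56 0.18] open 34.51 q [-0.26  0.44  2.06  1.44  0.64 -1.43]
shift mm [ 0.6 -4.2 -0.2] rot deg [-5.05 -0.05 13.9 ]
ik [-0.25  0.44  2.13  1.69  0.62 -1.42] 6.815353183466546e-19
t 24.0 end [  0.51   0.97 -26.89] turn 24.2 tilt [-0.  -0.  57.3] Fsock [-1.  -1.3  8.7] Mz [0.23 0.56 0.18] open 34.51 q [-0.26  0.44  2.06  1.44  0.64 -1.43]
shift mm [ 2.1 -8.1  0.3] rot deg [-10.19  -0.06  27.99]
ik [-0.23  0.45  2.19  1.96  0.61 -1.41] 2.013196210459861e-21
t 24.0 end [  0.51   0.97 -26.89] turn 24.2 tilt [-0.  -0.  57.3] Fsock [-1.  -1.3  8.7] Mz [0.23 0.56 0.18] open 34.51 q [-0.26  0.44  2.06  1.44  0.64 -1.43]
shift mm [ 2.4 -8.6  0.4] rot deg [-10.88  -0.06  29.87]
ik [-0.22  0.45  2.2   1.99  0.61 -1.41] 2.9216181251820694e-20
```

Call:
arm_command(
  series=[
    {"x": 0.1,"y": -1.4,"z": 0,"rx": -1.7,"ry": 0,"rz": 4.7},
    {"x": 0.3,"y": -2.8,"z": 0,"rx": -3.4,"ry": 0,"rz": 9.3},
    {"x": 0.6,"y": -4.2,"z": 0,"rx": -5.1,"ry": 0,"rz": 14},
    {"x": 1,"y": -5.5,"z": 0.1,"rx": -6.8,"ry": 0,"rz": 18.7},
    {"x": 1.5,"y": -6.9,"z": 0.2,"rx": -8.5,"ry": 0,"rz": 23.4},
    {"x": 2.2,"y": -8.2,"z": 0.3,"rx": -10.3,"ry": 0,"rz": 28.2},
    {"x": 2.2,"y": -8.2,"z": 0.3,"rx": -10.3,"ry": 0,"rz": 28.2},
    {"x": 2.2,"y": -8.2,"z": 0.3,"rx": -10.3,"ry": 0,"rz": 28.2},
  ],
)

```text
time: 24.8
tool_pos: [0.5441, 0.0917, 0.1705]
tool_rot: [2.637, -0.799, 1.169]
contact_force: [-6.0, -2.5, 6.6]
opening: 0.0347
grip_force: 55.0
```

```bash
python3 go.py -.021 54 .3 .9
```

```text
t 24.8 end [  0.47   0.73 -26.52] turn 54.1 tilt [-0.1  0.  57.3] Fsock [-1.5 -0.9  9.1] Mz [0.12 0.54 0.09] open 34.69 q [-0.23  0.45  2.19  1.96  0.61 -1.41]
shift mm [ 1.9 -0.1 -5.2] rot deg [ 0.07 -0.03 -0.05]
ik [-0.23  0.43  2.19  1.94  0.61 -1.39] 3.0417390489879896e-25
```

Call:
arm_command(
  series=[
    {"x": 0.5,"y": 0,"z": -1.3,"rx": 0,"ry": 0,"rz": 0},
    {"x": 0.9,"y": 0,"z": -2.6,"rx": 0,"ry": 0,"rz": 0},
    {"x": 1.4,"y": 0,"z": -3.9,"rx": 0,"ry": 0,"rz": 0},
    {"x": 1.9,"y": 0,"z": -5.2,"rx": 0,"ry": 0,"rz": 0},
    {"x": 1.9,"y": 0,"z": -5.2,"rx": 0,"ry": 0,"rz": 0},
  ],
)

```text
time: 25.3
tool_pos: [0.5411, 0.0909, 0.175]
tool_rot: [2.637, -0.799, 1.169]
contact_force: [-5.2, -0.7, 4.5]
opening: 0.0345
grip_force: 55.0
```

```bash
python3 go.py -.020 54 .3 .9
```

```text
t 25.3 end [  0.44   0.72 -21.1 ] turn 54.0 tilt [-0.   0.  57.3] Fsock [-1.7  0.6  6.7] Mz [0.04 0.42 0.08] open 34.48 q [-0.23  0.43  2.19  1.94  0.61 -1.39]
shift mm [ 0.4 -0.2 -1. ] rot deg [ 0.05 -0.03 -0.03]
ik [-0.23  0.43  2.19  1.94  0.61 -1.39] 7.8730360162095075e-19
```

Call:
arm_command(
  series=[
    {"x": 0.35,"y": 0,"z": -0.9,"rx": 0,"ry": 0,"rz": 0},
    {"x": 0.6,"y": 0,"z": -1.6,"rx": 0,"ry": 0,"rz": 0},
    {"x": 0.6,"y": 0,"z": -1.6,"rx": 0,"ry": 0,"rz": 0},
  ],
)

```text
time: 25.6
tool_pos: [0.5408, 0.0907, 0.1753]
tool_rot: [2.639, -0.798, 1.168]
contact_force: [11.2, 5.3, -10.9]
opening: 0.0344
grip_force: 55.0
```

```bash
python3 go.py
```

```text
t 25.6 end [  0.26   0.59 -20.7 ] turn 54.0 tilt [ 0.  -0.  57.3] Fsock [  3.7   2.3 -15.9] Mz [-0.15  0.66  0.  ] open 34.41 q [-0.23  0.43  2.19  1.94  0.61 -1.39]
```

Pulling back is stopped at −20.7 mm by a firm 16 N, so the lugs are in the notches. I relax, release and retreat.

Call:
arm_command(
  series=[
    {"x": -0.3,"y": 0,"z": 0.9,"rx": 0,"ry": 0,"rz": 0},
    {"x": -0.3,"y": 0,"z": 0.9,"rx": 0,"ry": 0,"rz": 0},
  ],
)

```text
time: 25.8
tool_pos: [0.5409, 0.0908, 0.1752]
tool_rot: [2.638, -0.799, 1.169]
contact_force: [4.5, 1.3, -3.4]
opening: 0.0344
grip_force: 55.0
```

Call:
arm_command(
  series=[
    {"x": 0,"y": 0,"z": 0,"rx": 0,"ry": 0,"rz": 0},
    {"x": 0,"y": 0,"z": 0,"rx": 0,"ry": 0,"rz": 0},
    {"x": 0,"y": 0,"z": 0,"rx": 0,"ry": 0,"rz": 0},
    {"x": 0,"y": 0,"z": 0,"rx": 0,"ry": 0,"rz": 0},
    {"x": 0,"y": 0,"z": 0,"rx": 0,"ry": 0,"rz": 0},
    {"x": 0,"y": 0,"z": 0,"rx": 0,"ry": 0,"rz": 0},
    {"x": 0,"y": 0,"z": -10,"rx": 0,"ry": 0,"rz": 0},
    {"x": 0,"y": 0,"z": -25,"rx": 0,"ry": 0,"rz": 0},
    {"x": 0,"y": 0,"z": -45,"rx": 0,"ry": 0,"rz": 0},
    {"x": 0,"y": 0,"z": -70,"rx": 0,"ry": 0,"rz": 0},
    {"x": 0,"y": 0,"z": -95,"rx": 0,"ry": 0,"rz": 0},
    {"x": 0,"y": 0,"z": -95,"rx": 0,"ry": 0,"rz": 0},
    {"x": 0,"y": 0,"z": -95,"rx": 0,"ry": 0,"rz": 0},
  ],
  hand=65,
)

```text
time: 27.1
tool_pos: [0.4753, 0.0536, 0.2338]
tool_rot: [2.635, -0.799, 1.17]
contact_force: [-0.3, 0.2, -0.0]
opening: 0.0648
grip_force: 0.0
```

Run:
```python
from h import *
so=np.array([.5944,.1139,.115]);S=sock(14.7);print(observe()['time'],observe()['opening'])
im=[]
for n in ['side','wrist']:
    p=read_camera(n)
    for q in ['blank_mount','blank_mid','owl_mount']:
        for d in mark_of(p,q):
            l=S.T@(np.array(d['point'])-so)
            if np.linalg.norm(l)<.1 or q=='owl_mount': print(n,q,np.round(l*1e3,1),d['point'],round(d['confidence'],2))
    u=proj(p,[so+.02*S[:,2]])[0].astype(int);a=np.pad(p['pixels'],((60,60),(60,60),(0,0)))
    im.append(cv2.resize(a[u[1]:u[1]+120,u[0]+15:u[0]+105],None,fx=4.4,fy=4.4,interpolation=cv2.INTER_CUBIC))
cv2.imwrite('pics/c.png',np.hstack(im))
```

```text
27.1 0.06484369310981938
side blank_mount [ -5.7   2.7 -17.3] [0.5988, 0.1178, 0.0975] 0.82
side blank_mid [-0.5 -4.5 27.3] [0.58, 0.1055, 0.1371] 0.68
side owl_mount [-204.5    0.4    2.7] [0.4308, 0.0714, -0.0001] 0.64
side owl_mount [-125.  -174.   -37.8] [0.5605, -0.0749, 0.0123] 0.57
side owl_mount [-312.  -472.5   75.3] [0.4253, -0.419, -0.0023] 0.34
wrist blank_mount [ -5.5   0.2 -19.5] [0.6008, 0.1158, 0.0959] 0.58
wrist blank_mid [-1.8 -1.6 28.1] [0.5778, 0.1079, 0.137] 0.64
wrist blank_mid [ -4.3  -1.7 -19. ] [0.602, 0.1141, 0.097] 0.59
```

View pics/c.png

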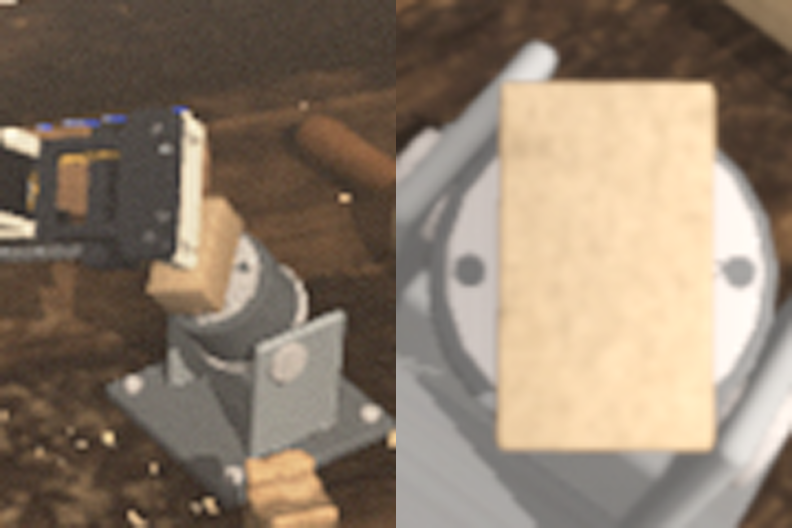

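The picture shows the block seated in the socket, turned about 60 degrees, with the flange close to the mouth. The gripper is clear and the force is near zero.

```bash
python3 -c "
from cell import *
print(hand_in())"
```

```text
the job is handed in; nothing more can be done
None
```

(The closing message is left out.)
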